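# Hold a hardwood block square in a corner stop

## Robot

A 7-joint arm with a two-finger parallel gripper is mounted at the origin on a cart in front of the work surface, level with it; the furniture and walls round the work are solid. World frame = base frame: x ahead of the robot, y to its left, z up, the work surface at z = 0. Lengths are in m, angles in rad, forces in N, time in s.
With the tool pointing down it reaches from about 0.4 to 0.875 m from the base axis. Payload 6.5 kg.
Tool frame: the origin (TCP) lies midway between the tips of the shut fingers; the grasp point (between the pads) lies 19 mm behind it (manip.hold_point_z is the distance from the TCP to the grasp point, in m); z points along the fingers, y is the direction in which the jaws open and shut (so a half turn about z gives the same grasp; the last joint's range is limited). The gripper opens to 88 mm and grips with 3 to 60 N. Pads are 18 mm wide; open, the fingers measure 123 mm over their backs; the gripper's body (75 mm by 187 mm) begins 45 mm behind the grasp point.
Start: joints at [1.191, 0.536, -0.004, 1.538, 0.003, 1.067, -0.071], TCP at [0.201, -0.618, 0.239] pointing down, gripper open.
Joint ranges: [-2.7, 2.7], [-0.37, 2.16], [-1.27, 1.26], [0.24, 2.4], [-1.31, 4.45], [0.19, 1.91], [-2.76, 2.76]. Speed limits (rad/s): [2.39, 2.39, 3.14, 3.14, 3.14, 3.14, 3.14].

## Interface

Orientations are given as [roll, pitch, yaw] about the fixed x, y, z axes, in that order (R = Rz(yaw) Ry(pitch) Rx(roll)).
In Python, from workcell import manip gives the robot as it stands.
- The arm moves only by the tool move_arm, never from a script. Its argument "rows" is a list of rows, each an object with "jaw": the finger opening in mm, from 0 to 88.1; "slide": the shift along the tool's x, y, z in units of 25 mm (1.0 is 25 mm), a list of three; "spin": the turn about the tool's z in units of 6 degrees (1.0 is 6 degrees). In form: [{"jaw": jaw, "slide": [tx, ty, tz], "spin": spin}, ...]. A call has 1 to 12 rows; each row is the pose to reach, as a shift and turn from the pose commanded when the call began, along the tool's axes at that moment; what a row does not reach only later rows make up. A row lasts 1/10 s, in which the tool goes at most 50 mm and 8.59 degrees, less where a joint would pass 70% of its speed; a pose out of reach is approached as far as the arm can. A call with a gripper value outside its range is refused whole. The fingers move at their own pace and stop on an object; "grip_force" is the grip in N (left out, the last holds). Time passes only in rows, so rows that repeat a pose let the fingers close. It gives the time, the measured TCP pose, the force and the opening at its end, in the units of the state.
- manip.read_state(): the state, without advancing time (a new reading comes with each control period).
- manip.get_image(name): name is "side" or "top"; returns a dict with "color" (384x512x3 uint8, blue, green, red), "vfov" (degrees; the focal length in pixels is half the picture's height over the tangent of half this angle, whatever the lens; pixels are square), "cx", "cy" (the principal point, pixels), "T" (4x4, takes a point from camera to world coordinates). Camera axes: x right, y up, looking along -z (the intrinsics and any distortion apply to the point x, -y, -z); pixel columns grow to the right and rows downward; lengths in m; the calibration is good to about 2 mm. A picture is of the moment at which its call begins. There is no depth.
- manip.sign_off(): hands the job in, once; it reports no verdict.
The state is a dict: "time_s": time; "joints": joint angles; "dq": joint speeds; "joint_efforts": joint torques, N m; "position": TCP position; "eef_rot": TCP orientation; "ft_force": force on the tool from outside, world axes, zero at the start; "moment": the same for the moment, N m; "grip_width": finger opening in m.
Only numpy, scipy, OpenCV 4.12 (cv2) and the standard library are available. Lean on these libraries where they do the work, as an engineer would, in place of code of your own. Each camera call takes 0.05 s, during which the arm holds its last target.

## Task

The hardwood tamping block has to be held square for measuring. Set it, still standing on its narrow long side, on the base plate of the metal corner stop and press it right home into the corner, its long side flat against the long fence and its end against the short fence, touching both at once. Finish with the gripper still on the block and pressing it against both fences; do not let go, and leave the tin, the brass weight and the vial beside the work where they are.

Things in the scene. Friction and masses are not known exactly. Their poses are not given: they have to be found in the camera images.
- wood_block: Loose dark brown hardwood block, 0.3 to 0.55 kg, friction on metal about 0.6, standing on a long narrow side: 110 mm long, 50 wide, 70 high as it stands; the same either way round. Axes: y along the 110 mm length (level), x up (70 mm), z across the 50 mm width (level). Origin: middle of one large 110 x 70 mm side face, 35 mm above what it stands on; z runs from there to the opposite face.
- block_center (a point): The centre of the hardwood block: 25 mm in from each large side face, 55 mm from each end, 35 mm above the surface it stands on.
- corner_stop: Corner stop: metal plate 112 (x) by 182 mm (y), 8 thick, screwed to the bench, with a low long fence along its +x side and a short one along its -y side (far and right at yaw 0), other sides open. Origin: centre of the plate's underside, z up. The block fully home has its centre at x +15, y -15, z +43 mm here, its length along y; its upper 42 mm stands above the fences.
- long_fence: Long fence: steel bar 148 mm long (along the stop's y), 14 thick, 28 high, fixed on the plate, its top 36 mm above the bench. Its inner face is the plane x = +40 mm of the corner stop's frame and spans y -62 to +86 mm there. Origin: centre of the bar's underside; axes as the corner stop.
- short_fence: Short fence: steel bar 84 mm long (along the stop's x), 14 thick, 28 high, fixed on the plate, its top 36 mm above the bench. Its inner face is the plane y = -70 mm of the corner stop's frame and spans x -52 to +32 mm there. Origin: centre of the bar's underside; axes as the corner stop.
- tin_a: Bystander: lidded round aluminium tin, 69 mm across, 44 mm high; origin at the centre of its underside.
- weight0: Bystander: brass balance weight with a knob, 38 mm across, 50 mm high; origin at the centre of its underside.
- vial_c: Bystander: glass vial with a white cap, 34 mm across, 77 mm high; origin at the centre of its underside.
Things that resemble listed ones, but are neither listed nor needed, are in the scene too. What is shaped like the wood_block but purple is not meant.

How it is judged:
By the outcome, as a careful person would: the job done as asked, in the order asked, and still so for the second after the job is handed in, while the arm keeps its last pose, push and grip.
It also fails if it takes over 58 s, if anything falls off the work surface, if the arm or the gripper's body presses on something with over 40 N, if the wrist force passes 120 N, or if a joint passes its speed limit or range.

## Working session

There is one attempt and no reset: what is moved stays moved. The work goes in short steps, Python scripts to look and compute and a tool call to move; the robot and the scene stay as the last step left them, time stands still between calls to the robot, and variables do not carry over. Pictures are saved under pics/ and viewed, and the job is handed in when it is done.

Besides the shell and the picture viewer there is one more tool, called as name(argument=value, ...), one argument or row to a line, values as JSON. move_arm: Moves the arm, as the interface text tells. Its arguments: {"type":"object","properties":{"rows":{"type":"array"},"grip_force":{"type":"number"}},"required":["rows"]}

```bash
mkdir -p pics; ls; python3 - <<'E'
from workcell import manip
import cv2,numpy as np
print(manip.read_state(), manip.hold_point_z)
for n in("side","top"):
    d=manip.get_image(n); cv2.imwrite(f"pics/{n}0.png",d["color"]); print(n,{k:v for k,v in d.items() if k!="color"})
E
```

```text
pics
{'time_s': 0.0, 'joints': array([ 1.19076738,  0.53717378, -0.00445159,  1.53886139,  0.0026173 ,
        1.06729304, -0.07118507]), 'dq': array([ 0.00035379,  0.00120692,  0.00098216,  0.00102224, -0.00077682,
       -0.00069296,  0.00057534]), 'joint_efforts': array([-1.70752696e-04, -5.70971739e+01,  9.90698040e-01, -2.51594174e+01,
       -5.62658650e-02,  1.81529514e-02,  2.02732726e-04]), 'position': array([ 0.2004543 , -0.61767458,  0.2378386 ]), 'eef_rot': array([-3.13986814e+00,  1.35383825e-04,  3.13935414e-01]), 'ft_force': array([ 0.11160416, -0.49053501,  0.25388492]), 'moment': array([-0.0412686 ,  0.01823372,  0.04011242]), 'grip_width': 0.08801511498588763} 0.0187
side {'vfov': 45.36806782252045, 'cx': 253.18474364901962, 'cy': 192.1301153519116, 'T': array([[-0.58948068,  0.33766909, -0.73382022, -0.15974329],
       [-0.80753037, -0.26903197,  0.52489665,  0.57837474],
       [-0.02017973,  0.90199855,  0.4312672 ,  0.46012504],
       [ 0.        ,  0.        ,  0.        ,  1.        ]])}
top {'vfov': 52.32078126482473, 'cx': 257.34614325958313, 'cy': 192.2825404391504, 'T': array([[-0.00815661,  0.99407943, -0.10834928,  0.44248311],
       [-0.99996263, -0.00779804,  0.00373267,  0.07738885],
       [ 0.00286566,  0.10837567,  0.99410588,  0.88756671],
       [ 0.        ,  0.        ,  0.        ,  1.        ]])}
```

View pics/top0.png

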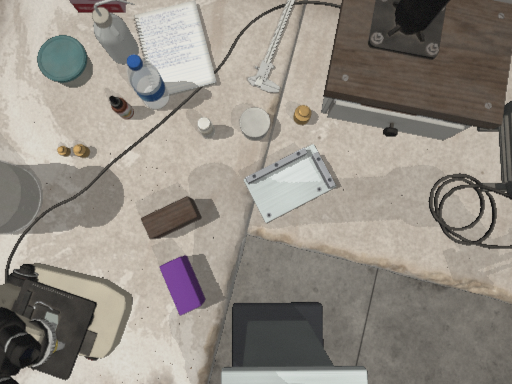

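View pics/side0.png

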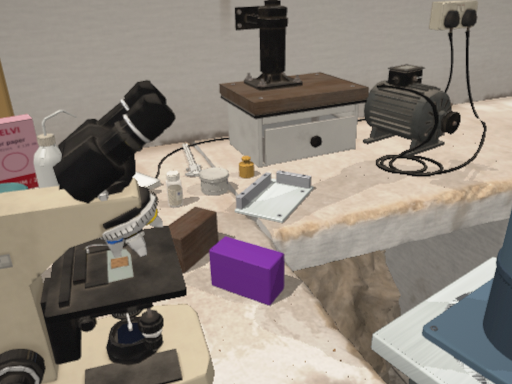

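```bash
python3 - <<'E'
import cv2
t=cv2.imread("pics/top0.png");s=cv2.imread("pics/side0.png")
cv2.imwrite("pics/c1.png",cv2.resize(t[180:250,130:220],None,fx=8,fy=8,interpolation=cv2.INTER_CUBIC))
cv2.imwrite("pics/c2.png",cv2.resize(t[140:230,235:345],None,fx=6.5,fy=6.5,interpolation=cv2.INTER_CUBIC))
cv2.imwrite("pics/c3.png",cv2.resize(s[150:290,150:330],None,fx=4.2,fy=4.2,interpolation=cv2.INTER_CUBIC))
E
```

```text
(no output)
```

View pics/c1.png

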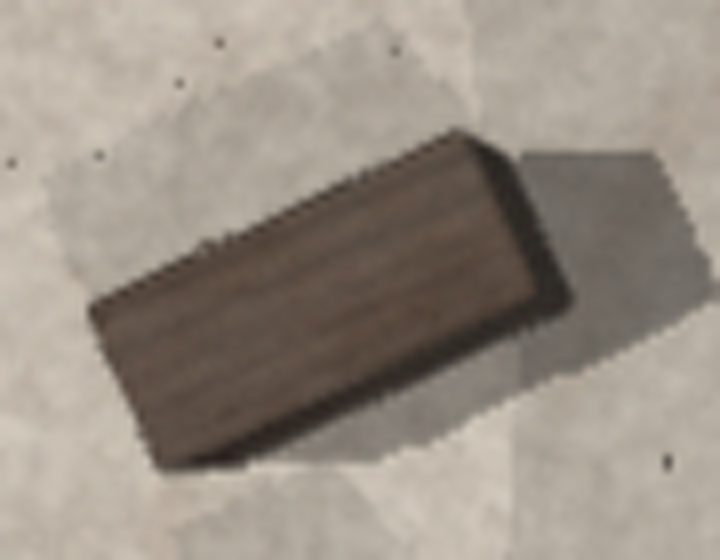

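View pics/c2.png

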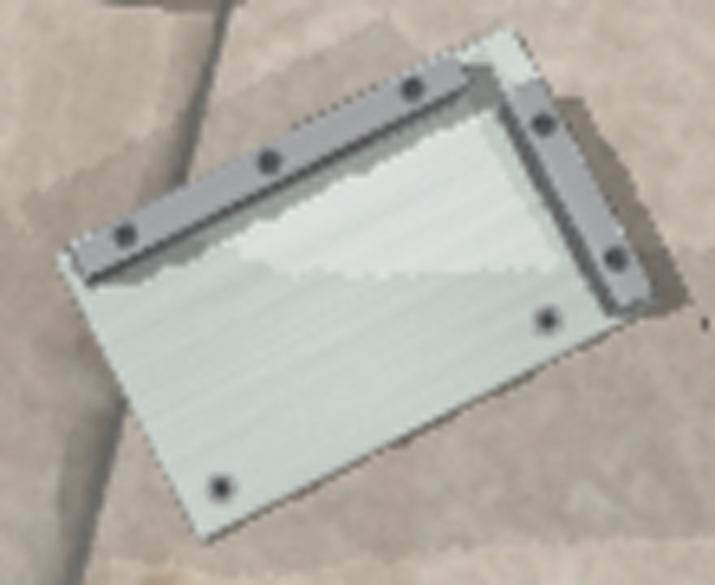

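View pics/c3.png

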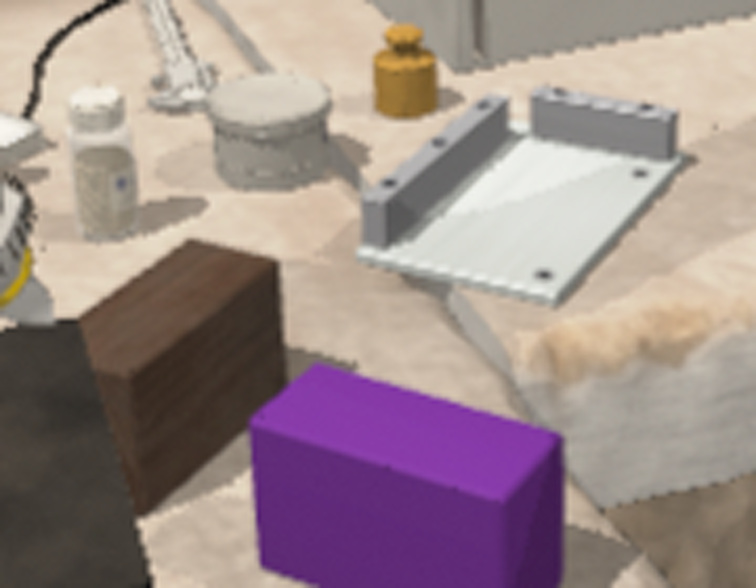

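The brown block is at top-view px (171,217). The purple lookalike of the same shape is at (182,285). The brown one fits the description, and the crops confirm it. The corner stop is at (290,183), with its long fence on the far-left side and its short fence on the right. I'll fit both poses using both views.

```bash
cat > h.py <<'E'
import numpy as np,cv2
from scipy.optimize import least_squares
def proj(P,d):
    T=d["T"]; p=(np.asarray(P)-T[:3,3])@T[:3,:3]
    f=192/np.tan(np.radians(d["vfov"])/2)
    return np.c_[d["cx"]+f*p[:,0]/-p[:,2], d["cy"]-f*p[:,1]/-p[:,2]]
def ray(uv,z,d):
    T=d["T"];f=192/np.tan(np.radians(d["vfov"])/2)
    v=T[:3,:3]@np.array([(uv[0]-d["cx"])/f,-(uv[1]-d["cy"])/f,-1]); o=T[:3,3]
    return o+v*(z-o[2])/v[2]
def place(L,q):
    L=np.asarray(L)/1000.; c,s=np.cos(q[2]),np.sin(q[2])
    return np.c_[q[0]+c*L[:,0]-s*L[:,1], q[1]+s*L[:,0]+c*L[:,1], L[:,2]]
def fit(obs,q0):  # obs list of (cam,L,uv)
    r=lambda q:np.concatenate([(proj(place(L,q),d)-uv).ravel() for d,L,uv in obs])
    s=least_squares(r,q0); return s.x,s.fun.reshape(-1,2)
def uc(p,f,off): return (np.array(p,float)+.5)/f-.5+np.array(off)
E
python3 - <<'E'
from h import *
from workcell import manip
import pickle
t=manip.get_image("top");s=manip.get_image("side")
pickle.dump((t,s),open("cams.pkl","wb"))
ct=uc([(62,258),(508,30),(207,540)],6.5,(235,140)); cs=uc([(358,252),(560,298),(690,158)],4.2,(150,150))
a=(t,[(56,91,8),(56,-91,8),(-56,91,8)],ct); b=(s,[(56,91,8),(-56,91,8),(-56,-91,8)],cs)
for o in([a],[b],[a,b]):
    q,f=fit(o,[.45,0,.5]); print("stop",q,np.round(f,1).tolist())
bt=uc([(92,308),(460,132),(535,290),(162,468)],8,(130,180))
# block local: x width(50), y length(110), z up
A=(t,[(25,55,70),(25,-55,70),(-25,-55,70),(-25,55,70)],bt)
bs=uc([(192,240),(278,262),(130,377),(283,388),(145,514)],4.2,(150,150))
B=(s,[(25,-55,70),(-25,-55,70),(-25,55,70),(-25,-55,0),(-25,55,0)],bs)
for o in([A],[B],[A,B]):
    q,f=fit(o,[.4,.25,.5]); print("block",q,np.round(f,1).tolist())
for n,uv,z in(("tin",(255,122),.044),("vial",(204,125),.077),("brass",(302,114),.05),("microscope",(100,300),.1),("purple",(180,280),.07),("cabL",(327,97),.12)):print(n,ray(uv,z,t))
E
```

```text
stop [ 0.5593367  -0.00079424  0.47188921] [[-0.8, 0.2], [1.0, -0.9], [-0.2, 0.7]]
stop [0.5550072  0.00429071 0.46972755] [[-0.5, 0.3], [0.1, 0.3], [0.5, -1.0]]
stop [5.58612730e-01 5.23013458e-04 4.67591800e-01] [[-1.4, 0.3], [0.7, -0.5], [-1.0, 0.9], [-0.0, -0.8], [0.3, -1.0], [0.6, -1.9]]
block [0.48129877 0.25993703 0.44146948] [[-1.4, -0.5], [0.6, -1.3], [1.2, 0.4], [-0.3, 1.2]]
block [0.48226109 0.26206549 0.44674062] [[-1.5, -1.8], [0.6, -1.6], [-0.3, -0.7], [1.4, 1.2], [-0.2, 2.0]]
block [0.48197362 0.26126189 0.44354345] [[-2.0, -0.7], [-0.1, -1.6], [0.5, 0.1], [-0.9, 1.0], [-1.0, -1.9], [1.1, -1.6], [0.1, -0.8], [1.9, 1.1], [0.2, 1.9]]
tin [0.69100904 0.07813943 0.044     ]
vial [0.67553835 0.18653227 0.077     ]
brass [ 0.70657719 -0.02560182  0.05      ]
microscope [0.31778288 0.38542209 0.1       ]
purple [0.35172402 0.23455532 0.07      ]
cabL [ 0.71962823 -0.06849805  0.12      ]
```

```bash
cat >> h.py <<'E'
def step(st,target,yaw):
    p=st["position"];ps=st["eef_rot"][2];d=np.array(target)-p
    c,s=np.cos(ps),np.sin(ps)
    t=np.array([c*d[0]+s*d[1], s*d[0]-c*d[1], -d[2]])
    dy=(yaw-ps+np.pi)%(2*np.pi)-np.pi
    return np.round(t/.025,2), round(-np.degrees(dy)/6,2), round(np.degrees(dy),1)
E
python3 - <<'E'
from h import *
import pickle; t,s=pickle.load(open("cams.pkl","rb"))
for n,uv,z in(("base edge",(128,300),.03),("stage",(95,310),.13),("stagetop",(35,265),.13),("head",(50,320),.3),("cab",(325,118),0),("cabtop",(340,75),.15)):print(n,ray(uv,z,t))
from workcell import manip
st=manip.read_state(); print(step(st,[.46,-.25,.24],.314+.8)); 
E
```

```text
base edge [0.30618327 0.35293288 0.03      ]
stage [0.30419481 0.38245264 0.13      ]
stagetop [0.38883217 0.49986079 0.13      ]
head [0.32159179 0.37900245 0.3       ]
cab [ 0.712355   -0.08524438  0.        ]
cabtop [ 0.75324744 -0.08956211  0.15      ]
(array([ 14.42, -10.79,  -0.07]), np.float64(-7.64), np.float64(45.8))
```

move_arm(
  rows=[
    {"jaw": 88, "slide": [14.4, -10.8, 0], "spin": -7.6},
    {"jaw": 88, "slide": [14.4, -10.8, 0], "spin": -7.6},
    {"jaw": 88, "slide": [14.4, -10.8, 0], "spin": -7.6},
    {"jaw": 88, "slide": [14.4, -10.8, 0], "spin": -7.6},
    {"jaw": 88, "slide": [14.4, -10.8, 0], "spin": -7.6},
    {"jaw": 88, "slide": [14.4, -10.8, 0], "spin": -7.6},
    {"jaw": 88, "slide": [14.4, -10.8, 0], "spin": -7.6},
    {"jaw": 88, "slide": [14.4, -10.8, 0], "spin": -7.6},
    {"jaw": 88, "slide": [14.4, -10.8, 0], "spin": -7.6},
    {"jaw": 88, "slide": [14.4, -10.8, 0], "spin": -7.6},
    {"jaw": 88, "slide": [14.4, -10.8, 0], "spin": -7.6},
    {"jaw": 88, "slide": [14.4, -10.8, 0], "spin": -7.6},
  ],
  grip_force=40,
)

```text
time_s: 1.4
position: [0.4588, -0.2516, 0.2385]
eef_rot: [-3.141, 0.001, 1.108]
ft_force: [-0.1, -0.6, -0.0]
grip_width: 0.0883
```

```bash
python3 - <<'E'
from h import *
from workcell import manip
st=manip.read_state(); print(st["time_s"],st["position"],st["eef_rot"],st["joints"],step(st,[.482,.261,.2],.444+np.pi/2))
E
```

```text
1.4 [ 0.45880345 -0.25162451  0.2385209 ] [-3.14108722e+00  8.89783207e-04  1.10784344e+00] [ 0.68727598  0.34339409 -0.33501564  1.85693556  0.13619331  0.9639523
 -0.1705103 ] (array([18.76, -8.33,  1.54]), np.float64(-8.66), np.float64(52.0))
```

move_arm(
  rows=[
    {"jaw": 88, "slide": [18.8, -8.3, 1.5], "spin": -8.7},
    {"jaw": 88, "slide": [18.8, -8.3, 1.5], "spin": -8.7},
    {"jaw": 88, "slide": [18.8, -8.3, 1.5], "spin": -8.7},
    {"jaw": 88, "slide": [18.8, -8.3, 1.5], "spin": -8.7},
    {"jaw": 88, "slide": [18.8, -8.3, 1.5], "spin": -8.7},
    {"jaw": 88, "slide": [18.8, -8.3, 1.5], "spin": -8.7},
    {"jaw": 88, "slide": [18.8, -8.3, 1.5], "spin": -8.7},
    {"jaw": 88, "slide": [18.8, -8.3, 1.5], "spin": -8.7},
    {"jaw": 88, "slide": [18.8, -8.3, 1.5], "spin": -8.7},
    {"jaw": 88, "slide": [18.8, -8.3, 1.5], "spin": -8.7},
    {"jaw": 88, "slide": [18.8, -8.3, 1.5], "spin": -8.7},
    {"jaw": 88, "slide": [18.8, -8.3, 1.5], "spin": -8.7},
  ],
)

```text
time_s: 2.6
position: [0.483, 0.264, 0.2009]
eef_rot: [-3.141, -0.001, 2.022]
ft_force: [-0.9, -0.2, -0.5]
grip_width: 0.0881
```

```bash
python3 - <<'E'
from h import *
from workcell import manip
st=manip.read_state(); print(st["time_s"],st["position"],st["eef_rot"],st["joints"],step(st,[.482,.261,.036],.444+np.pi/2))
for n in("side","top"): cv2.imwrite(f"pics/{n}1.png",manip.get_image(n)["color"])
E
```

```text
2.6 [0.48295919 0.26403767 0.20087181] [-3.14132216e+00 -8.83662482e-04  2.02243072e+00] [-0.08273626  0.49699532 -0.65410837  1.810573    0.36177217  0.95646775
 -0.43891574] (array([-0.09, -0.09,  6.59]), np.float64(0.07), np.float64(-0.4))
```

View pics/side1.png

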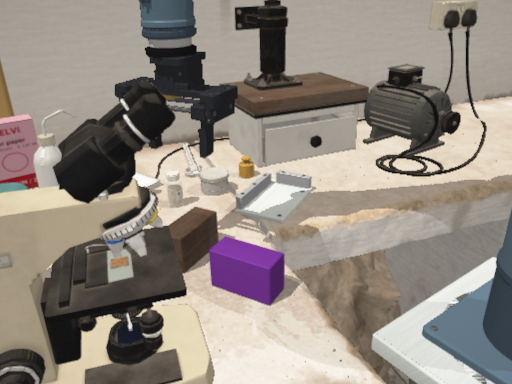

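View pics/top1.png

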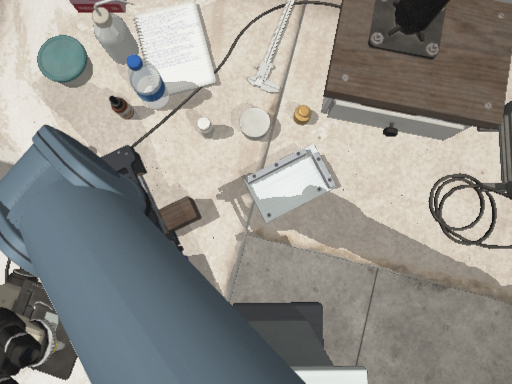

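```bash
python3 - <<'E'
from h import *
import pickle; t,s=pickle.load(open("cams.pkl","rb"))
c=np.array([.483,.264,.2]);u=np.array([np.cos(.45),np.sin(.45),0])
P=[c,c+.052*u,c-.052*u,c+.052*u-[0,0,.165],c-.052*u-[0,0,.165]]
print(proj(P,s),proj(P,t))
i=cv2.imread("pics/side1.png");cv2.imwrite("pics/c4.png",cv2.resize(i[60:200,90:270],None,fx=4,fy=4))
E
```

```text
[[179.71848472 151.04500491]
 [154.54602    146.45092059]
 [206.44957794 155.92354572]
 [164.69260224 231.45422029]
 [212.53728287 244.87527714]] [[149.89869519 212.58479343]
 [137.68559795 186.25392153]
 [162.29041308 239.30076317]
 [160.39320715 195.57219001]
 [180.49661767 238.44685604]]
```

View pics/c4.png

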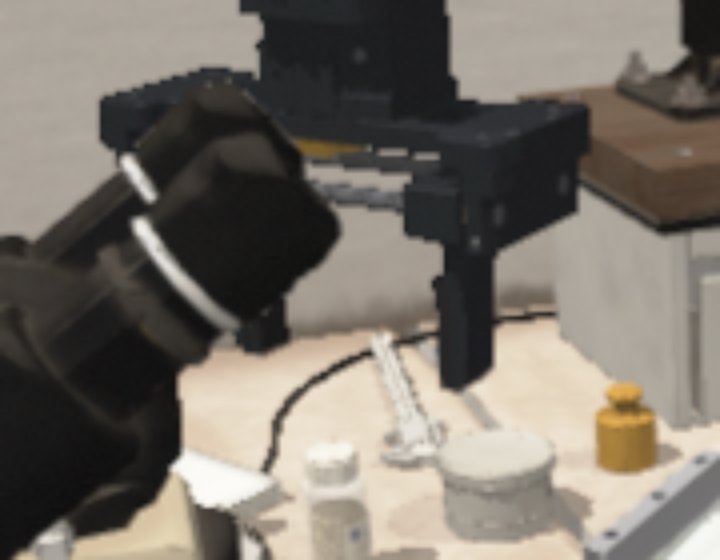

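move_arm(
  rows=[
    {"jaw": 88, "slide": [-0.1, -0.1, 2], "spin": 0.1},
    {"jaw": 88, "slide": [-0.1, -0.1, 3.5], "spin": 0.1},
    {"jaw": 88, "slide": [-0.1, -0.1, 5], "spin": 0.1},
    {"jaw": 88, "slide": [-0.1, -0.1, 6], "spin": 0.1},
    {"jaw": 88, "slide": [-0.1, -0.1, 6.6], "spin": 0.1},
    {"jaw": 88, "slide": [-0.1, -0.1, 6.6], "spin": 0.1},
    {"jaw": 88, "slide": [-0.1, -0.1, 6.6], "spin": 0.1},
  ],
)

```text
time_s: 3.4
position: [0.4828, 0.2589, 0.0371]
eef_rot: [3.141, 0.0, 2.009]
ft_force: [0.2, 0.1, 0.1]
grip_width: 0.0882
```

```bash
python3 - <<'E'
from h import *
from workcell import manip
st=manip.read_state(); print(st["position"],st["ft_force"])
a=manip.get_image("side")["color"]; b=manip.get_image("top")["color"]
cv2.imwrite("pics/g1.png",np.hstack([cv2.resize(a[150:290,130:260],(400,431)),cv2.resize(b[160:260,130:223],(400,431))]))
E
```

```text
[0.48275817 0.25887801 0.03711218] [0.18329076 0.06611187 0.11331941]
```

View pics/g1.png

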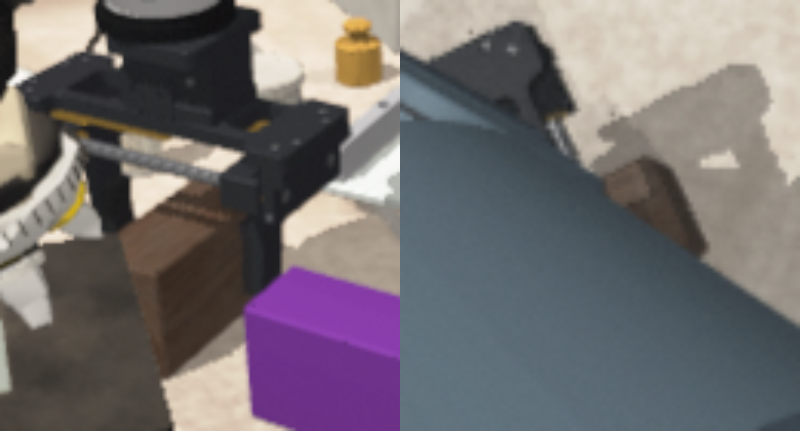

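The fingers straddle the brown block, clear of the purple one, so I'm closing them.

move_arm(
  rows=[
    {"jaw": 40, "slide": [0, 0, 0], "spin": 0},
    {"jaw": 40, "slide": [0, 0, 0], "spin": 0},
    {"jaw": 40, "slide": [0, 0, 0], "spin": 0},
    {"jaw": 40, "slide": [0, 0, 0], "spin": 0},
    {"jaw": 40, "slide": [0, 0, 0], "spin": 0},
    {"jaw": 40, "slide": [0, 0, 0], "spin": 0},
    {"jaw": 40, "slide": [0, 0, 0], "spin": 0},
    {"jaw": 40, "slide": [0, 0, 0], "spin": 0},
  ],
  grip_force=45,
)

```text
time_s: 4.3
position: [0.4823, 0.26, 0.0364]
eef_rot: [3.141, -0.0, 2.01]
ft_force: [1.8, 0.1, 1.6]
grip_width: 0.0499
```

move_arm(
  rows=[
    {"jaw": 40, "slide": [0, 0, -0.5], "spin": 0},
    {"jaw": 40, "slide": [0, 0, -1.2], "spin": 0},
    {"jaw": 40, "slide": [0, 0, -2.4], "spin": 0},
    {"jaw": 40, "slide": [0, 0, -3.2], "spin": 0},
    {"jaw": 40, "slide": [0, 0, -3.2], "spin": 0},
    {"jaw": 40, "slide": [0, 0, -3.2], "spin": 0},
  ],
)

```text
time_s: 4.9
position: [0.4813, 0.2589, 0.1159]
eef_rot: [-3.141, 0.0, 2.01]
ft_force: [-1.1, 0.2, -3.6]
grip_width: 0.0501
```

```bash
python3 - <<'E'
from h import *
from workcell import manip
st=manip.read_state(); print(st["position"],st["eef_rot"],st["ft_force"],st["moment"],st["grip_width"])
a=manip.get_image("side")["color"]; 
cv2.imwrite("pics/g2.png",cv2.resize(a[90:290,110:310],(700,700)))
E
```

```text
[0.48130231 0.25893837 0.1158757 ] [-3.14063130e+00  4.96897151e-04  2.01011700e+00] [-1.06235679  0.15657729 -3.59734587] [ 0.01146906 -0.10747591  0.01083095] 0.050111321740305206
```

View pics/g2.png

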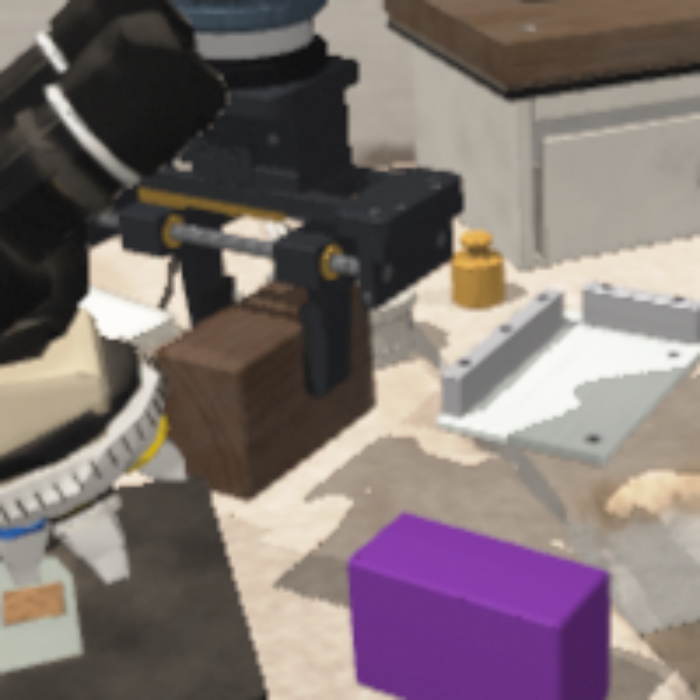

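```bash
python3 - <<'E'
from h import *
import pickle; t,s=pickle.load(open("cams.pkl","rb"))
z=115.9-36.4
o=(s,[(25,55,70+z),(-25,55,70+z),(-25,55,z),(-25,-55,z)],uc([(160,355),(245,375),(245,497),(372,405)],3.5,(110,90)))
q,f=fit([o],[.48,.26,.44]);print(q,f.round(1).tolist())
th=q[2];d=q[:2]-[.4813,.2589];print("off width",d@[np.cos(th),np.sin(th)],"len",d@[-np.sin(th),np.cos(th)])
E
```

```text
[0.48037657 0.26065422 0.4889843 ] [[-2.6, -1.4], [-0.9, -1.7], [3.0, 2.2], [0.6, 0.1]]
off width 8.797615492833818e-06 len 0.0019824089804493026
```

```bash
python3 - <<'E'
from h import *
from workcell import manip
st=manip.read_state(); p=place([(3,-2,116)],[.558,.001,.469])[0]; print(p,step(st,p,.469+np.pi/2))
E
```

```text
[0.56158005 0.00057194 0.116     ] (array([-10.72,  -1.47,  -0.03]), np.float64(-0.28), np.float64(1.7))
```

move_arm(
  rows=[
    {"jaw": 40, "slide": [-1, -0.1, 0], "spin": -0.3},
    {"jaw": 40, "slide": [-2.5, -0.3, 0], "spin": -0.3},
    {"jaw": 40, "slide": [-4.2, -0.5, 0], "spin": -0.3},
    {"jaw": 40, "slide": [-6, -0.8, 0], "spin": -0.3},
    {"jaw": 40, "slide": [-7.7, -1, 0], "spin": -0.3},
    {"jaw": 40, "slide": [-9.2, -1.3, 0], "spin": -0.3},
    {"jaw": 40, "slide": [-10.2, -1.4, 0], "spin": -0.3},
    {"jaw": 40, "slide": [-10.7, -1.5, 0], "spin": -0.3},
    {"jaw": 40, "slide": [-10.7, -1.5, 0], "spin": -0.3},
    {"jaw": 40, "slide": [-10.7, -1.5, 0], "spin": -0.3},
  ],
)

```text
time_s: 5.95
position: [0.5608, 0.0034, 0.1157]
eef_rot: [-3.141, -0.002, 2.043]
ft_force: [0.2, -0.1, -2.6]
grip_width: 0.0502
```

```bash
python3 - <<'E'
from h import *
from workcell import manip
st=manip.read_state(); print(st["position"],st["eef_rot"],st["joints"],st["ft_force"],st["moment"],st["grip_width"])
a=manip.get_image("side")["color"]; b=manip.get_image("top")["color"]
cv2.imwrite("pics/p1.png",cv2.resize(a[80:260,180:380],(780,702))[:600]);cv2.imwrite("pics/p1t.png",b)
E
```

```text
[0.5608332  0.00341897 0.11565283] [-3.14095451e+00 -1.80594092e-03  2.04330332e+00] [ 0.34778749  0.62616393 -0.57999579  1.84024389  0.45609165  0.8124239
  0.00645213] [ 0.22968677 -0.13932073 -2.61143467] [ 0.03857451 -0.09552403 -0.01541687] 0.05020190419947117
```

View pics/p1.png

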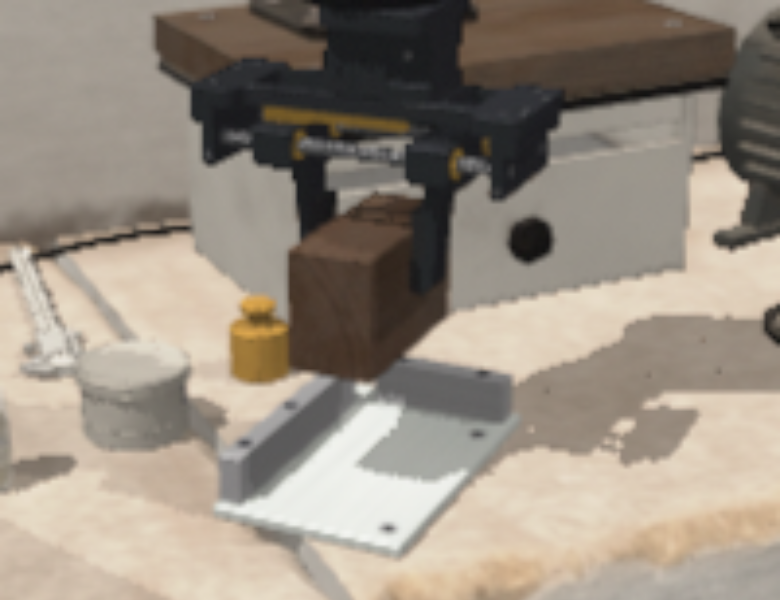

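View pics/p1t.png

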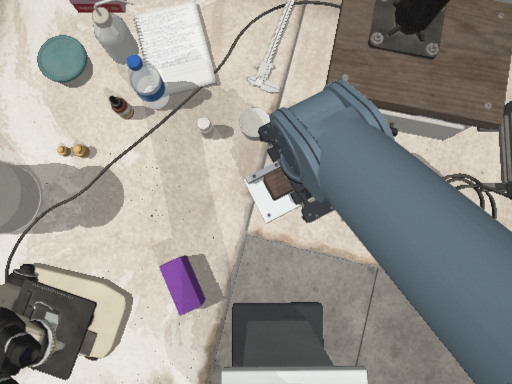

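move_arm(
  rows=[
    {"jaw": 40, "slide": [0, 0, 0.7], "spin": 0},
    {"jaw": 40, "slide": [0, 0, 1.5], "spin": 0},
    {"jaw": 40, "slide": [0, 0, 2.2], "spin": 0},
    {"jaw": 40, "slide": [0, 0, 2.6], "spin": 0},
    {"jaw": 40, "slide": [0, 0, 2.6], "spin": 0},
    {"jaw": 40, "slide": [0, 0, 2.6], "spin": 0},
  ],
)

```text
time_s: 6.65
position: [0.562, 0.0024, 0.0517]
eef_rot: [3.141, -0.0, 2.043]
ft_force: [0.3, -0.3, -2.6]
grip_width: 0.0501
```

```bash
python3 - <<'E'
from h import *
from workcell import manip
st=manip.read_state(); print(st["position"],st["eef_rot"],st["ft_force"],st["moment"],st["grip_width"])
a=manip.get_image("side")["color"]; b=manip.get_image("top")["color"]
cv2.imwrite("pics/p2.png",cv2.resize(a[140:240,220:340],(720,600)));cv2.imwrite("pics/p2t.png",cv2.resize(b[140:230,230:350],(720,540)))
E
```

```text
[0.56196378 0.00236133 0.05169909] [ 3.14100727e+00 -8.24005112e-05  2.04270133e+00] [ 0.26498056 -0.30741447 -2.6456864 ] [-0.0510778  -0.12580533 -0.07025587] 0.05008173048621507
```

View pics/p2.png

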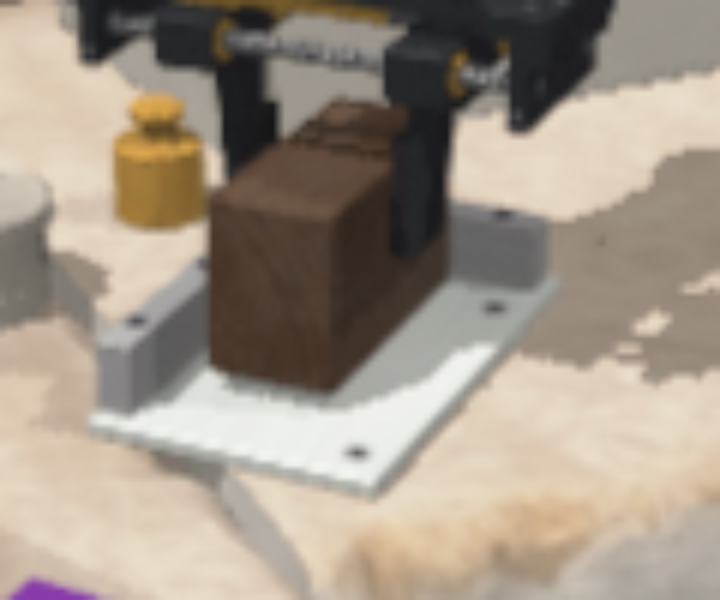

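View pics/p2t.png

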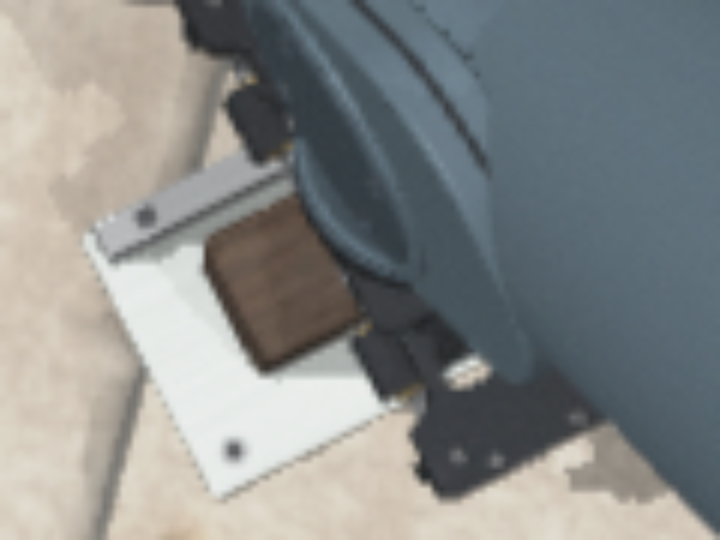

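move_arm(
  rows=[
    {"jaw": 40, "slide": [0, 0, 0.12], "spin": 0},
    {"jaw": 40, "slide": [0, 0, 0.24], "spin": 0},
    {"jaw": 40, "slide": [0, 0, 0.24], "spin": 0},
    {"jaw": 40, "slide": [0, 0, 0.24], "spin": 0},
  ],
)

```text
time_s: 7.15
position: [0.5616, 0.0015, 0.0452]
eef_rot: [-3.141, -0.0, 2.042]
ft_force: [-0.8, 0.0, -3.8]
grip_width: 0.0502
```

move_arm(
  rows=[
    {"jaw": 40, "slide": [0, 0, 0.04], "spin": 0},
    {"jaw": 40, "slide": [0, 0, 0.04], "spin": 0},
  ],
)

```text
time_s: 7.35
position: [0.5619, 0.0015, 0.0444]
eef_rot: [3.141, 0.0, 2.042]
ft_force: [-1.2, 1.0, -1.1]
grip_width: 0.0501
```

move_arm(
  rows=[
    {"jaw": 40, "slide": [0, 0, 0.04], "spin": 0},
    {"jaw": 40, "slide": [0, 0, 0.04], "spin": 0},
  ],
)

```text
time_s: 7.55
position: [0.5619, 0.0016, 0.0443]
eef_rot: [-3.141, 0.001, 2.042]
ft_force: [-3.1, -0.4, 9.7]
grip_width: 0.0502
```

move_arm(
  rows=[
    {"jaw": 40, "slide": [0, 0, -0.02], "spin": 0},
    {"jaw": 40, "slide": [0, 0.1, -0.02], "spin": 0},
    {"jaw": 40, "slide": [-0.1, 0.2, -0.02], "spin": 0},
    {"jaw": 40, "slide": [-0.2, 0.28, -0.02], "spin": 0},
    {"jaw": 40, "slide": [-0.3, 0.28, -0.02], "spin": 0},
    {"jaw": 40, "slide": [-0.4, 0.28, -0.02], "spin": 0},
    {"jaw": 40, "slide": [-0.4, 0.28, -0.02], "spin": 0},
  ],
)

```text
time_s: 8.25
position: [0.572, -0.0027, 0.0444]
eef_rot: [-3.141, -0.002, 2.042]
ft_force: [-4.2, 2.5, 7.7]
grip_width: 0.0501
```

```bash
cat > s.py <<'E'
from h import *
from workcell import manip
st=manip.read_state();th=st["eef_rot"][2]-np.pi/2; f=st["ft_force"]
print("t",st["time_s"],"pos",st["position"].round(4),"rot",st["eef_rot"].round(4),"Fx(stop) %.1f Fy %.1f Fz %.1f"%(f[0]*np.cos(th)+f[1]*np.sin(th),-f[0]*np.sin(th)+f[1]*np.cos(th),f[2]),"M",st["moment"].round(2),st["grip_width"])
p=place([(0,0,0)],[0,0,0]);d=st["position"][:2]-[.558,.001]
print("local",1000*(d@[np.cos(.469),np.sin(.469)]),1000*(d@[-np.sin(.469),np.cos(.469)]))
E
python3 s.py
```

```text
t 8.25 pos [ 0.572  -0.0027  0.0444] rot [-3.1415e+00 -1.6000e-03  2.0425e+00] Fx(stop) -2.6 Fy 4.1 Fz 7.7 M [ 0.31  1.04 -0.12] 0.05006383781483687
local 10.793015616060774 -9.563706281323526
```

move_arm(
  rows=[
    {"jaw": 40, "slide": [0, 0.04, 0], "spin": 0},
    {"jaw": 40, "slide": [0, 0.08, 0], "spin": 0},
    {"jaw": 40, "slide": [0, 0.08, 0], "spin": 0},
  ],
)

```text
time_s: 8.55
position: [0.5721, -0.0026, 0.0444]
eef_rot: [-3.137, -0.001, 2.042]
ft_force: [-11.4, 0.4, 15.4]
grip_width: 0.05
```

```bash
python3 s.py
```

```text
t 8.55 pos [ 0.5721 -0.0026  0.0444] rot [-3.1373e+00 -1.3000e-03  2.0422e+00] Fx(stop) -10.0 Fy 5.5 Fz 15.4 M [-0.01  2.   -0.02] 0.05002298056423097
local 10.904653380327636 -9.574594791139766
```

move_arm(
  rows=[
    {"jaw": 40, "slide": [0, 0.04, 0], "spin": 0},
    {"jaw": 40, "slide": [0, 0.06, 0], "spin": 0},
    {"jaw": 40, "slide": [0, 0.06, 0], "spin": 0},
  ],
)

```text
time_s: 8.85
position: [0.5722, -0.0026, 0.0444]
eef_rot: [-3.135, -0.001, 2.042]
ft_force: [-14.6, -0.9, 19.2]
grip_width: 0.0501
```

```bash
python3 s.py
```

```text
t 8.85 pos [ 0.5722 -0.0026  0.0444] rot [-3.1346e+00 -1.2000e-03  2.0420e+00] Fx(stop) -13.4 Fy 5.8 Fz 19.2 M [-0.26  2.93 -0.04] 0.05012222683208449
local 11.034145820849858 -9.59797063157764
```

```bash
python3 - <<'E'
from h import *
from workcell import manip
a=manip.get_image("side")["color"]; b=manip.get_image("top")["color"]
cv2.imwrite("pics/p3.png",cv2.resize(a[140:240,220:340],(720,600),interpolation=cv2.INTER_CUBIC));cv2.imwrite("pics/p3t.png",cv2.resize(b[150:230,235:315],(600,600),interpolation=cv2.INTER_CUBIC))
E
```

```text
(no output)
```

View pics/p3.png

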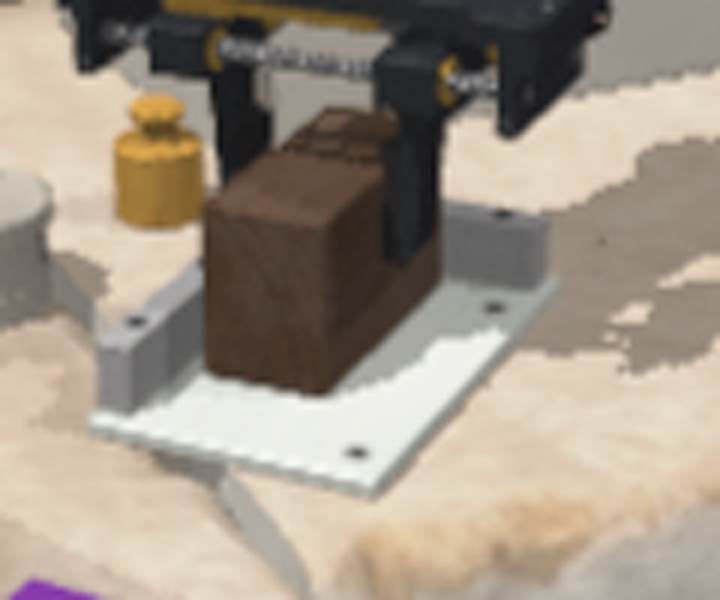

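View pics/p3t.png

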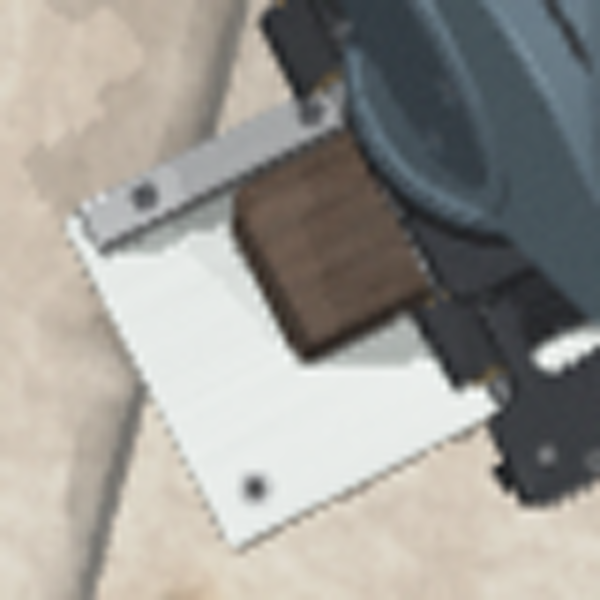

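The push force matches friction on the plate (about 0.7·Fz), and the top view still shows a gap of about 4 mm at the fence. The block is stuck because it's pressed down too hard, so I'm easing it up before pushing on.

move_arm(
  rows=[
    {"jaw": 40, "slide": [0, -0.04, -0.03], "spin": 0},
    {"jaw": 40, "slide": [0, -0.04, -0.06], "spin": 0},
    {"jaw": 40, "slide": [0, -0.04, -0.06], "spin": 0},
  ],
)

```text
time_s: 9.25
position: [0.575, -0.0031, 0.0451]
eef_rot: [3.141, 0.0, 2.042]
ft_force: [0.1, -0.4, -2.6]
grip_width: 0.05
```

```bash
python3 s.py
```

```text
t 9.25 pos [ 0.575  -0.0031  0.0451] rot [3.1411e+00 1.0000e-04 2.0415e+00] Fx(stop) -0.1 Fy -0.4 Fz -2.6 M [-0.05 -0.14 -0.  ] 0.04998727972857028
local 13.329300156953744 -11.360811955072254
```

move_arm(
  rows=[
    {"jaw": 40, "slide": [0, 0.04, 0], "spin": 0},
    {"jaw": 40, "slide": [0, 0.08, 0], "spin": 0},
    {"jaw": 40, "slide": [0, 0.08, 0], "spin": 0},
  ],
)

```text
time_s: 9.55
position: [0.5767, -0.002, 0.0451]
eef_rot: [3.141, -0.0, 2.042]
ft_force: [-0.3, 0.5, -2.1]
grip_width: 0.0505
```

```bash
python3 s.py
```

```text
t 9.55 pos [ 0.5767 -0.002   0.0451] rot [ 3.1414e+00 -1.0000e-04  2.0418e+00] Fx(stop) -0.0 Fy 0.6 Fz -2.1 M [-0.03 -0.1   0.01] 0.0505194627512225
local 15.356033102565085 -11.115991690323904
```

move_arm(
  rows=[
    {"jaw": 40, "slide": [0, 0.04, 0], "spin": 0},
    {"jaw": 40, "slide": [0, 0.04, 0], "spin": 0},
  ],
)

```text
time_s: 9.75
position: [0.5775, -0.0015, 0.0452]
eef_rot: [3.141, -0.0, 2.042]
ft_force: [1.0, -0.2, -3.2]
grip_width: 0.0499
```

```bash
python3 s.py
```

```text
t 9.75 pos [ 0.5775 -0.0015  0.0452] rot [ 3.1414e+00 -1.0000e-04  2.0417e+00] Fx(stop) 0.8 Fy -0.6 Fz -3.2 M [ 0.01 -0.13  0.05] 0.04992498621724234
local 16.261517795438834 -11.097903725979746
```

move_arm(
  rows=[
    {"jaw": 40, "slide": [0, 0.04, 0], "spin": 0},
    {"jaw": 40, "slide": [0, 0.04, 0], "spin": 0},
  ],
)

```text
time_s: 9.95
position: [0.5784, -0.0011, 0.0452]
eef_rot: [3.141, -0.0, 2.042]
ft_force: [0.1, -0.0, -3.1]
grip_width: 0.0499
```

```bash
python3 s.py
```

```text
t 9.95 pos [ 0.5784 -0.0011  0.0452] rot [ 3.1414 -0.      2.0418] Fx(stop) 0.0 Fy -0.1 Fz -3.1 M [-0.02 -0.13 -0.03] 0.049943365841239346
local 17.227087159319083 -11.115470929511991
```

move_arm(
  rows=[
    {"jaw": 40, "slide": [0, 0.04, 0], "spin": 0},
    {"jaw": 40, "slide": [0, 0.04, 0], "spin": 0},
  ],
)

```text
time_s: 10.15
position: [0.5792, -0.0008, 0.0452]
eef_rot: [-3.141, -0.0, 2.042]
ft_force: [-0.6, -0.2, -2.9]
grip_width: 0.0501
```

```bash
python3 s.py
```

```text
t 10.15 pos [ 0.5792 -0.0008  0.0452] rot [-3.1415 -0.      2.0416] Fx(stop) -0.6 Fy 0.1 Fz -2.9 M [-0.03 -0.14  0.02] 0.050120982327113914
local 18.08781012162065 -11.138742272223714
```

move_arm(
  rows=[
    {"jaw": 40, "slide": [0, 0.04, 0], "spin": 0},
    {"jaw": 40, "slide": [0, 0.04, 0], "spin": 0},
  ],
)

```text
time_s: 10.35
position: [0.5793, -0.0006, 0.045]
eef_rot: [-3.14, -0.0, 2.041]
ft_force: [-2.5, -0.5, -1.3]
grip_width: 0.0502
```

```bash
python3 s.py;  python3 - <<'E'
from h import *
from workcell import manip
a=manip.get_image("side")["color"]; b=manip.get_image("top")["color"]
cv2.imwrite("pics/p4.png",cv2.resize(a[140:240,220:340],(720,600),interpolation=cv2.INTER_CUBIC));cv2.imwrite("pics/p4t.png",cv2.resize(b[150:230,235:315],(600,600),interpolation=cv2.INTER_CUBIC))
E
```

```text
t 10.35 pos [ 0.5793 -0.0006  0.045 ] rot [-3.1398e+00 -2.0000e-04  2.0413e+00] Fx(stop) -2.4 Fy 0.7 Fz -1.3 M [-0.23  0.46 -0.15] 0.05015318394670948
local 18.28143037365575 -11.096005816555257
```

View pics/p4.png

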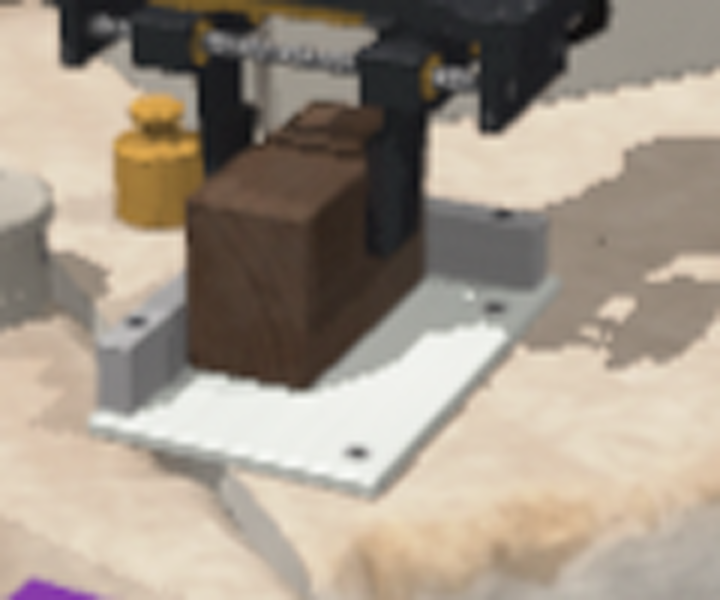

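View pics/p4t.png

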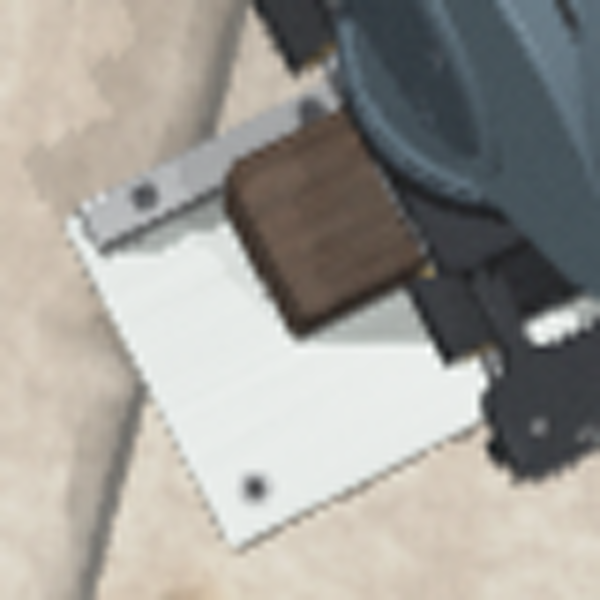

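move_arm(
  rows=[
    {"jaw": 40, "slide": [-0.04, -0.02, 0], "spin": 0},
    {"jaw": 40, "slide": [-0.08, -0.02, 0], "spin": 0},
    {"jaw": 40, "slide": [-0.12, -0.02, 0], "spin": 0},
    {"jaw": 40, "slide": [-0.12, -0.02, 0], "spin": 0},
  ],
)

```text
time_s: 10.85
position: [0.5807, -0.0033, 0.045]
eef_rot: [-3.141, -0.0, 2.042]
ft_force: [-3.1, 0.4, -3.7]
grip_width: 0.05
```

```bash
python3 s.py
```

```text
t 10.85 pos [ 0.5807 -0.0033  0.045 ] rot [-3.1410e+00 -3.0000e-04  2.0416e+00] Fx(stop) -2.6 Fy 1.7 Fz -3.7 M [-0.05  0.64 -0.1 ] 0.05000875826831207
local 18.279081152267953 -14.117094909580366
```

move_arm(
  rows=[
    {"jaw": 40, "slide": [-0.04, 0, 0], "spin": 0},
    {"jaw": 40, "slide": [-0.04, 0, 0], "spin": 0},
  ],
)

```text
time_s: 11.05
position: [0.5811, -0.0042, 0.0451]
eef_rot: [-3.141, -0.0, 2.042]
ft_force: [-3.2, -0.3, -4.2]
grip_width: 0.05
```

```bash
python3 s.py
```

```text
t 11.05 pos [ 0.5811 -0.0042  0.0451] rot [-3.1410e+00 -2.0000e-04  2.0416e+00] Fx(stop) -3.0 Fy 1.2 Fz -4.2 M [-0.01  0.81 -0.11] 0.049978710884156015
local 18.277090611012962 -15.135600422818541
```

move_arm(
  rows=[
    {"jaw": 40, "slide": [-0.04, 0, 0], "spin": 0},
    {"jaw": 40, "slide": [-0.06, 0, 0], "spin": 0},
    {"jaw": 40, "slide": [-0.06, 0, 0], "spin": 0},
  ],
)

```text
time_s: 11.35
position: [0.5818, -0.0056, 0.0451]
eef_rot: [-3.141, -0.0, 2.042]
ft_force: [-4.7, -0.2, -3.4]
grip_width: 0.0498
```

```bash
python3 s.py
```

```text
t 11.35 pos [ 0.5818 -0.0056  0.0451] rot [-3.1410e+00 -2.0000e-04  2.0416e+00] Fx(stop) -4.2 Fy 2.0 Fz -3.4 M [ 0.05  0.99 -0.13] 0.04975949081434259
local 18.26209255337114 -16.62846806563462
```

move_arm(
  rows=[
    {"jaw": 40, "slide": [-0.04, 0, 0], "spin": 0},
    {"jaw": 40, "slide": [-0.04, 0, 0], "spin": 0},
  ],
)

```text
time_s: 11.55
position: [0.582, -0.006, 0.0451]
eef_rot: [-3.141, -0.001, 2.042]
ft_force: [-5.7, 1.1, -2.7]
grip_width: 0.0499
```

```bash
python3 s.py
```

```text
t 11.55 pos [ 0.582  -0.006   0.0451] rot [-3.1409e+00 -8.0000e-04  2.0418e+00] Fx(stop) -4.6 Fy 3.5 Fz -2.7 M [ 0.19  1.17 -0.13] 0.049910053797495836
local 18.27918495553204 -17.093881490234992
```

move_arm(
  rows=[
    {"jaw": 40, "slide": [-0.04, 0, 0], "spin": 0},
    {"jaw": 40, "slide": [-0.04, 0, 0], "spin": 0},
  ],
)

```text
time_s: 11.75
position: [0.5821, -0.006, 0.0451]
eef_rot: [-3.141, -0.002, 2.042]
ft_force: [-6.8, 2.4, -2.1]
grip_width: 0.0501
```

```bash
python3 s.py
```

```text
t 11.75 pos [ 0.5821 -0.006   0.0451] rot [-3.1406e+00 -1.9000e-03  2.0422e+00] Fx(stop) -4.9 Fy 5.2 Fz -2.1 M [ 0.62  1.46 -0.21] 0.05011680493474776
local 18.280216071112772 -17.14477757775752
```

Both fences are touched and the block hovers about 0.7 mm above the plate. I'm seating it down, then firming up the push.

move_arm(
  rows=[
    {"jaw": 40, "slide": [0.02, -0.02, 0.02], "spin": 0},
    {"jaw": 40, "slide": [0.02, -0.02, 0.04], "spin": 0},
    {"jaw": 40, "slide": [0.02, -0.02, 0.04], "spin": 0},
  ],
)

```text
time_s: 12.05
position: [0.582, -0.0059, 0.0447]
eef_rot: [-3.142, -0.001, 2.042]
ft_force: [-6.0, 3.0, 1.6]
grip_width: 0.05
```

```bash
python3 s.py
```

```text
t 12.05 pos [ 0.582  -0.0059  0.0447] rot [-3.1416e+00 -1.0000e-03  2.0420e+00] Fx(stop) -3.9 Fy 5.4 Fz 1.6 M [ 0.37  1.44 -0.27] 0.04997378884360924
local 18.302381735282143 -17.046900673984425
```

move_arm(
  rows=[
    {"jaw": 40, "slide": [0, 0, 0.02], "spin": 0},
    {"jaw": 40, "slide": [0, 0, 0.03], "spin": 0},
    {"jaw": 40, "slide": [0, 0, 0.03], "spin": 0},
  ],
)

```text
time_s: 12.35
position: [0.5821, -0.006, 0.0444]
eef_rot: [-3.141, -0.001, 2.042]
ft_force: [-8.3, 2.0, 7.6]
grip_width: 0.0499
```

```bash
python3 s.py
```

```text
t 12.35 pos [ 0.5821 -0.006   0.0444] rot [-3.1414e+00 -8.0000e-04  2.0419e+00] Fx(stop) -6.5 Fy 5.5 Fz 7.6 M [ 0.26  1.92 -0.3 ] 0.049886207391376704
local 18.3126122192126 -17.078162135180133
```

move_arm(
  rows=[
    {"jaw": 40, "slide": [-0.02, 0.02, 0], "spin": 0},
    {"jaw": 40, "slide": [-0.04, 0.04, 0], "spin": 0},
    {"jaw": 40, "slide": [-0.04, 0.04, 0], "spin": 0},
  ],
)

```text
time_s: 12.65
position: [0.5821, -0.006, 0.0444]
eef_rot: [-3.139, -0.002, 2.042]
ft_force: [-13.9, 2.7, 11.2]
grip_width: 0.0502
```

```bash
python3 s.py
```

```text
t 12.65 pos [ 0.5821 -0.006   0.0444] rot [-3.1393e+00 -1.9000e-03  2.0421e+00] Fx(stop) -11.1 Fy 8.7 Fz 11.2 M [ 0.5   2.49 -0.41] 0.05024421224917609
local 18.35846132106111 -17.119784634178632
```

Fz is fine. The negative Mz suggests the right-hand end of the block leads slightly in yaw. I'm easing the down force and turning a little to sit flat.

move_arm(
  rows=[
    {"jaw": 40, "slide": [0, 0, -0.015], "spin": 0},
    {"jaw": 40, "slide": [0, 0, -0.015], "spin": 0.04},
    {"jaw": 40, "slide": [0, 0, -0.015], "spin": 0.04},
  ],
)

```text
time_s: 12.95
position: [0.5821, -0.0059, 0.0444]
eef_rot: [-3.139, -0.002, 2.039]
ft_force: [-11.4, 2.2, 7.5]
grip_width: 0.0502
```

```bash
python3 s.py
```

```text
t 12.95 pos [ 0.5821 -0.0059  0.0444] rot [-3.1394e+00 -1.9000e-03  2.0389e+00] Fx(stop) -9.1 Fy 7.1 Fz 7.5 M [0.49 2.19 0.02] 0.05018303448964721
local 18.370615950441195 -17.084209753514777
```

move_arm(
  rows=[
    {"jaw": 40, "slide": [0, 0, 0], "spin": 0.06},
    {"jaw": 40, "slide": [0, 0, 0], "spin": 0.06},
  ],
)

```text
time_s: 13.15
position: [0.5821, -0.0059, 0.0444]
eef_rot: [-3.139, -0.001, 2.035]
ft_force: [-11.4, 2.8, 7.5]
grip_width: 0.0498
```

```bash
python3 s.py
```

```text
t 13.15 pos [ 0.5821 -0.0059  0.0444] rot [-3.1394e+00 -1.4000e-03  2.0346e+00] Fx(stop) -9.0 Fy 7.6 Fz 7.5 M [0.45 2.26 0.61] 0.0498359876381462
local 18.382894377262637 -17.085867263136247
```

move_arm(
  rows=[
    {"jaw": 40, "slide": [-0.02, 0.02, -0.01], "spin": -0.06},
    {"jaw": 40, "slide": [-0.06, 0.04, -0.01], "spin": -0.06},
    {"jaw": 40, "slide": [-0.06, 0.04, -0.01], "spin": -0.06},
    {"jaw": 40, "slide": [-0.06, 0.04, -0.01], "spin": -0.06},
  ],
)

```text
time_s: 13.55
position: [0.5822, -0.006, 0.0444]
eef_rot: [-3.137, -0.004, 2.039]
ft_force: [-15.8, 3.9, 10.4]
grip_width: 0.0502
```

```bash
python3 s.py;  python3 - <<'E'
from h import *
from workcell import manip
a=manip.get_image("side")["color"]; b=manip.get_image("top")["color"]
cv2.imwrite("pics/p5.png",cv2.resize(a[140:240,220:340],(720,600),interpolation=cv2.INTER_CUBIC));cv2.imwrite("pics/p5t.png",cv2.resize(b[150:230,235:315],(600,600),interpolation=cv2.INTER_CUBIC))
E
```

```text
t 13.55 pos [ 0.5822 -0.006   0.0444] rot [-3.1372 -0.0037  2.0395] Fx(stop) -12.4 Fy 10.6 Fz 10.4 M [ 0.88  2.95 -0.05] 0.05015463310375137
local 18.399051107076623 -17.136002070259366
```

View pics/p5.png

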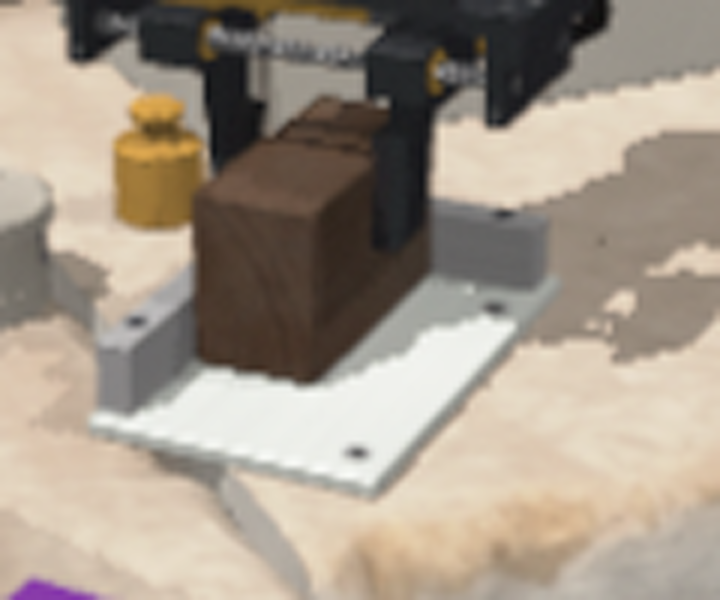

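View pics/p5t.png

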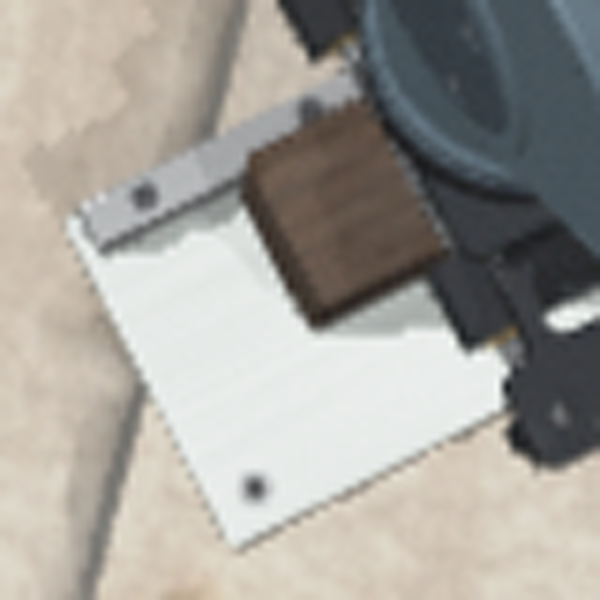

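move_arm(
  rows=[
    {"jaw": 40, "slide": [0.01, -0.01, -0.02], "spin": 0},
    {"jaw": 40, "slide": [0.01, -0.01, -0.02], "spin": 0},
    {"jaw": 40, "slide": [0.01, -0.01, -0.02], "spin": 0},
    {"jaw": 40, "slide": [0.01, -0.01, -0.02], "spin": 0},
    {"jaw": 40, "slide": [0.01, -0.01, -0.02], "spin": 0},
    {"jaw": 40, "slide": [0.01, -0.01, -0.02], "spin": 0},
  ],
)

```text
time_s: 14.25
position: [0.5822, -0.006, 0.0444]
eef_rot: [-3.138, -0.004, 2.039]
ft_force: [-13.0, 5.2, 4.6]
grip_width: 0.0501
```

```bash
python3 s.py;  python3 - <<'E'
from h import *
from workcell import manip
a=manip.get_image("side")["color"]; b=manip.get_image("top")["color"]
cv2.imwrite("pics/f.png",cv2.resize(np.hstack([a[100:260,140:360],b[90:250,180:340]]),None,fx=2.1,fy=2.1,interpolation=cv2.INTER_CUBIC))
E
python3 s.py
```

```text
t 14.25 pos [ 0.5822 -0.006   0.0444] rot [-3.1379 -0.0037  2.0394] Fx(stop) -9.2 Fy 10.5 Fz 4.6 M [ 0.89  2.45 -0.09] 0.050059817999975914
local 18.406802142652225 -17.13661651924837
t 14.35 pos [ 0.5822 -0.006   0.0444] rot [-3.1379 -0.0036  2.0394] Fx(stop) -8.3 Fy 10.6 Fz 3.7 M [ 0.87  2.4  -0.03] 0.05061133184011856
local 18.41564958442603 -17.14493639316639
```

View pics/f.png

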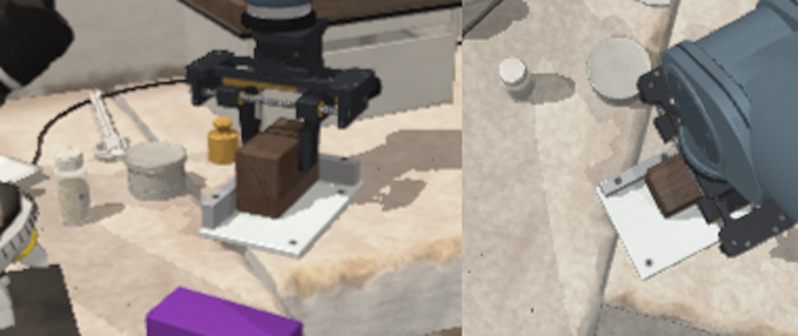

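```bash
python3 -c "
from workcell import manip
print(manip.sign_off())"
```

```text
the job is handed in; nothing more can be done
None
```

The brown hardwood block is on the corner stop's base plate, still upright, pressed into the corner against both fences. The gripper is still holding it, and I handed the job in at about 14.4 s.

**What I did:** I gripped the block across its 50 mm width with the finger tips above fence height. I set it on the plate, slid it to the long fence and then the short one, and pressed it down. A small turn then brought the yaw moment to about zero, so its side should lie flat.

**Last checks:**
- **Push:** The block pushes about 8 N on the long fence side and 11 N on the short fence side, with about 4 N downward. Position stayed steady to within 0.01 mm. Plate friction can account for at most about 5 N of that push.
- **Grip:** The opening reads about 50 mm, which matches the block's width.
- **Bystanders:** The tin, brass weight and vial are where they were in the images.

**What disagreed or stayed uncertain:**
- **First push stuck:** My first push stopped on plate friction, short of the fence, so I lifted the block slightly and pushed again.
- **Long fence position:** Contact came about 3 mm beyond my camera estimate. I trusted the contact force, and the top view agrees that the block is not short of the fence.
- **Tool tilt:** The tool leans about 0.3° under the push.
- **Short fence view:** The arm hides that contact from above, so I judged it from force and position.

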